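Close up the row of hardware tins on the bench rack

TASK

Put the medium tin and then the small tin on the bench rack beside the large one, so that from the end wall the row runs large, medium, small, all standing square with their backs to the rail. Then slide the bookend up against the row and press until all four stand tight together against the end wall, squeezing firmly (at least 6 N) but never with 40 N or more, and let go. Leave the hammer, the mug and the oil bottle alone.

Things in the scene. Friction and masses are not known exactly. Their poses are not given: they have to be found in the camera images.
- rack: Fixed wooden rack. Origin at its underside; x points to its back (away from the robot at yaw 0), y along the row, z up. Base board x -60..60, y -190..190, top at z 40. Low back rail: front face at x 45, z 40..70, so a tin with its back to it stands at x 0. End wall: inner face at y -178, x -20..60, up to z 190. Front and +y end open, but for a 20 mm post at x 40..60, y 170..190.
- rack_plank (a point): Middle of the lower front edge of the narrow plank over the rear of the rack, at rack x -4, y 0, z 190 (150 above the base board). Plank: full length, rack x -4..60, z 190..205. It leaves only the front 41 mm of a tin open from above, so a vertical gripper does not fit: tilt it 38 to 45 degrees, fingers down and to the back, and hold tins near their front.
- bookend: Dark steel upright plate that slides only along rack y: 10 thick, 71 high, rack x -45..43. Origin mid-thickness at its foot (rack x 0, z 40): faces 5 mm to -y and +y. Starts at rack y 107..127; at y -23 once the row is closed. Stays where left. Sliding takes 2 N, tin friction adds up to 13 N. Push its outer (+y) face near the top with closed fingertips; its flat foot is look only.
- tin_large: Loose oblong metal hardware tin, 90 deep (x) by 50 wide (y) by 120 high, about 0.42 kg. Origin at the centre of its underside. It already stands on the rack, back close to the rail, 2 to 11 mm from the end wall.
- tin_medium: Loose oblong metal tin like the large one, 90 deep (x) by 50 wide (y) by 100 high, about 0.34 kg. Origin at the centre of its underside. Starts upright on the bench before one end of the rack.
- tin_small: Loose oblong metal tin like the others, 90 deep (x) by 50 wide (y) by 75 high, about 0.25 kg. Origin at the centre of its underside. Starts upright on the bench before the other end of the rack.
- hammer: Bystander: hammer lying on the bench to the right, about 300 long along its x. Do not disturb.
- mug: Bystander: white mug, 80 across, 90 high, on the bench to the left. Origin at the centre of its underside. Do not disturb.
- oil_bottle: Bystander: bottle 48 across, 110 high, standing on the rack's plank. Origin at the centre of its underside. Do not disturb.

How it is judged:
On the way, in this order (a step that is already met when the one before it is completed fails the run):
1. the medium tin stands on the rack between the large tin and the bookend, back within 5 mm of the rail, let go (x of tin_medium in the frame of rack above -0.005 m and z of tin_medium in the frame of rack between 0.036 and 0.044 m and angle between tin_medium's own z axis and vertical below 0.07 rad and y of tin_medium in the frame of rack between -0.11 and 0.09 m and contact force between tin_medium and the fingers below 0.3 N and linear speed of tin_medium below 0.02 m/s), for 0.2 s.
2. the small tin stands on the rack between the medium tin and the bookend, back within 5 mm of the rail, let go (x of tin_small in the frame of rack above -0.005 m and z of tin_small in the frame of rack between 0.036 and 0.044 m and angle between tin_small's own z axis and vertical below 0.07 rad and y of tin_small in the frame of rack between -0.06 and 0.09 m and contact force between tin_small and the fingers below 0.3 N and linear speed of tin_small below 0.02 m/s), for 0.2 s.
3. the bookend squeezes the closed row against the end wall: slack no more than 3.5 mm in all, and at least 6 N between bookend and small tin (y of bookend in the frame of rack below -0.0195 m and y of tin_large in the frame of rack below -0.1495 m and y of tin_medium in the frame of rack between -0.106 and -0.099 m and y of tin_small in the frame of rack between -0.056 and -0.049 m and contact force between bookend and tin_small above 6 N), for 0.1 s.
At the end, for the whole second after the job is handed in: From the end wall the row runs large, medium, small, bookend with no more than 3.5 mm of slack in all; each tin stands on the base board, its back within 5 mm of the rail and upright and square to the rack within 4 degrees; everything at rest and the robot touching nothing (y of bookend in the frame of rack below -0.0195 m and y of tin_large in the frame of rack below -0.1495 m and y of tin_medium in the frame of rack between -0.106 and -0.099 m and y of tin_small in the frame of rack between -0.056 and -0.049 m and angle between the x axis of each of tin_large, tin_medium, tin_small and the x axis of rack, either way round below 0.07 rad and x of each of tin_large, tin_medium, tin_small in the frame of rack above -0.005 m and z of tin_large in the frame of rack between 0.036 and 0.044 m and angle between each of tin_large, tin_medium, tin_small's own z axis and vertical below 0.07 rad and linear speed of each of tin_large, tin_medium, tin_small below 0.01 m/s and z of tin_medium in the frame of rack between 0.036 and 0.044 m and z of tin_small in the frame of rack between 0.036 and 0.044 m and contact force between each of the arm, the fingers and anything else below 0.5 N).
It fails at once if the bookend squeezes the small tin with 40 N or more (contact force between bookend and tin_small above 40 N).
It fails at once if a tin tips more than 25 degrees (angle between any of tin_large, tin_medium, tin_small's own z axis and vertical above 0.44 rad).
It fails at once if the hammer, the mug or the oil bottle is moved more than 15 mm (distance of any of hammer, mug, oil_bottle from where it was at the start of the episode above 0.015 m).
It also fails if it takes over 72 s, if anything falls off the work surface, if the arm or the gripper's body presses on something with over 40 N, if the wrist force passes 120 N, or if a joint passes its speed limit or range.

ROBOT

A 7-joint arm with a two-finger parallel gripper is mounted at the origin on the work surface. World frame = base frame: x ahead of the robot, y to its left, z up, the work surface at z = 0. Lengths are in m, angles in rad, forces in N, time in s.
With the tool pointing down it reaches from about 0.4 to 0.85 m from the base axis. Payload 4.5 kg.
Tool frame: the origin (TCP) lies midway between the tips of the shut fingers; the grasp point (between the pads) lies 19 mm behind it; z points along the fingers, y is the direction in which the jaws open and shut (so a half turn about z gives the same grasp; the last joint's range is limited). The gripper opens to 88 mm and grips with 3 to 60 N. Pads are 18 mm wide; open, the fingers measure 123 mm over their backs; the gripper's body (75 mm by 187 mm) begins 45 mm behind the grasp point.
Start: joints at [-1.271, 0.689, -0.195, 1.565, 0.157, 0.902, -0.215], TCP at [0.164, 0.603, 0.239] pointing down, gripper open.
Joint ranges: [-3.01, 3.01], [-0.46, 2.08], [-1.47, 1.51], [0.13, 2.56], [-1, 4.14], [0.04, 2.09], [-2.66, 2.66]. Speed limits (rad/s): [2.57, 2.57, 3.14, 3.14, 3.14, 3.14, 3.14].

INTERFACE

Orientations are given as a unit quaternion [x, y, z, w].
In Python, from plant import r, viewer gives the robot as it stands.
- The arm moves only by the tool play_rows, never from a script. Its argument "commands" is a list of rows, each an object with "delta_rot": the turn, a rotation vector about the tool's x, y, z normalised to -1 to 1, where 1 is pi rad, a list of three; "travel": the shift along the tool's x, y, z normalised to -1 to 1, where 1 is 15 cm, a list of three; "gripper": the opening, from -1 (shut) to 1 (fully open). In form: [{"delta_rot": [wx, wy, wz], "travel": [x, y, z], "gripper": gripper}, ...]. A call has 1 to 12 rows; each row is the pose to reach, as a shift and turn from the pose commanded when the call began, along the tool's axes at that moment, turning the shorter way round; what a row does not reach only later rows make up. A row lasts 1/8 s, in which the tool goes at most 62.5 mm and 10.7 degrees, less where a joint would pass 70% of its speed; a pose out of reach is approached as far as the arm can. A call with a number of a shift or a turn outside -1 to 1 is refused whole. A call with a gripper value outside its range is refused whole. The fingers move at their own pace and stop on an object; "force" is the grip in N (left out, the last holds). Time passes only in rows, so rows that repeat a pose let the fingers close. It gives the time, the measured TCP pose, the force and the opening at its end, in the units of the state.
- r.get_state(): the state, without advancing time (a new reading comes with each control period).
- viewer.snapshot(name): name is "scene" or "top" or "wrist"; returns a dict with "color" (420x560x3 uint8, red, green, blue), "z_map" (420x560 float32, m along the optical axis (not along the pixel's ray), 0 where there is no reading), "fx", "fy", "cx", "cy" (pixels), "origin" and "attitude" of the camera in the world. Camera axes: x right, y up, looking along -z (the intrinsics and any distortion apply to the point x, -y, -z); pixel columns grow to the right and rows downward; lengths in m; the calibration is good to about 2 mm. A picture is of the moment at which its call begins.
- r.finish_job(): hands the job in, once; it reports no verdict.
Trained networks look in the newest picture that a camera, given by its name, has taken for a name from the list of things; names that differ only in an ending like _2 or _b are one class to them, and where a whole thing is asked for, a point or a joint stands for the part that bears it (a point fixed in the world has none). Each returns a list of dicts, best first, with "conf" (0 to 1); they miss things now and then, are a little off and sometimes report something else, mostly with a low value. They report only what shows in the picture. A call takes as long as a camera call.
- viewer.outline_of(camera, label): "pixels" (420x560 bool, what is visible of it) and "at" ([column, row] in pixels, amid what is visible of it).
- viewer.pinpoint(camera, label): "at" ([column, row] in pixels: a listed point, or the origin of a listed thing).
The state is a dict: "clock": time; "q": joint angles; "qd": joint speeds; "joint_torque": joint torques, N m; "tool_pos": TCP position; "eef_rot": TCP orientation; "contact_force": force on the tool from outside, world axes, zero at the start; "moment": the same for the moment, N m; "opening": opening from 0.0 (shut) to 1.0 (fully open).
Only numpy, scipy, OpenCV 4.12 (cv2) and the standard library are available. Lean on these libraries where they do the work, as an engineer would, in place of code of your own. Each camera call takes 0.05 s, during which the arm holds its last target. There are 200 camera calls.

## Working session

There is one attempt and no reset: what is moved stays moved. The work goes in short steps, Python scripts to look and compute and a tool call to move; the robot and the scene stay as the last step left them, time stands still between calls to the robot, and variables do not carry over. Pictures are saved under pics/ and viewed, about 8 in all and at most 12, crops included, and the job is handed in when it is done.

Besides the shell and the picture viewer there is one more tool, called after "Emit:" as name(argument=value, ...) on one line, values as JSON. play_rows: Moves the arm, as the interface text tells. Its arguments: {"type":"object","properties":{"commands":{"type":"array","items":{"type":"object","properties":{"delta_rot":{"type":"array","items":{"type":"number","minimum":-1,"maximum":1}},"travel":{"type":"array","items":{"type":"number","minimum":-1,"maximum":1}},"gripper":{"type":"number"}}}},"force":{"type":"number"}},"required":["commands"]}

```bash
ls; mkdir -p pics
cat > h.py <<'E'
import numpy as np, cv2
from scipy.spatial.transform import Rotation as R
from plant import r, viewer
def Rm(a):
    a=np.array(a,float)
    return a if a.shape==(3,3) else R.from_quat(a).as_matrix()
def cloud(s):
    z=s["z_map"]; v,u=np.mgrid[:z.shape[0],:z.shape[1]]
    P=np.stack([(u-s["cx"])/s["fx"]*z,-(v-s["cy"])/s["fy"]*z,-z],-1)
    return P@Rm(s["attitude"]).T+np.array(s["origin"]), z>0
def proj(s,p):
    c=(np.array(p)-s["origin"])@Rm(s["attitude"])
    return s["cx"]+s["fx"]*c[...,0]/-c[...,2], s["cy"]-s["fy"]*c[...,1]/-c[...,2]
def save(s,n): cv2.imwrite(f"pics/{n}.png",s["color"][...,::-1])
def tool():
    st=r.get_state(); return np.array(st["tool_pos"]),Rm(st["eef_rot"]),st
E
python3 - <<'E'
from h import *
st=r.get_state(); print({k:np.round(v,3) for k,v in st.items()})
ims=[]
for c in("scene","top"):
    s=viewer.snapshot(c); ims.append(s["color"]); P,ok=cloud(s)
    print(c,{k:s[k] for k in s if k not in("color","z_map")})
    for l in "rack rack_plank bookend tin_large tin_medium tin_small hammer mug oil_bottle".split():
        o=viewer.outline_of(c,l); p=viewer.pinpoint(c,l)
        if o:
            m=np.array(o[0]["pixels"])&ok; q=P[m]
            print(l,o[0]["conf"],len(q),np.round(o[0]["at"]),np.round(np.percentile(q,[2,50,98],axis=0),3).tolist() if len(q) else "", [ (np.round(x["at"],1).tolist(),round(x["conf"],2)) for x in p[:2]])
        else: print(l,"none",p[:1])
cv2.imwrite("pics/a.png",cv2.resize(np.hstack(ims),(800,300))[...,::-1])
cv2.imwrite("pics/a1.png",ims[0][...,::-1])
E
```

```text
pics
{'clock': np.float64(0.0), 'q': array([-1.271,  0.69 , -0.194,  1.566,  0.157,  0.903, -0.215]), 'qd': array([ 0.002, -0.001,  0.   ,  0.   ,  0.002, -0.002, -0.002]), 'joint_torque': array([ 0.0000e+00, -5.2757e+01, -1.2670e+00, -1.5343e+01, -5.3000e-02,
        7.0000e-03,  0.0000e+00]), 'tool_pos': array([0.164, 0.602, 0.238]), 'eef_rot': array([ 0.132,  0.991, -0.001, -0.   ]), 'contact_force': array([-0.202,  0.159, -0.728]), 'moment': array([-0.017, -0.05 , -0.013]), 'opening': np.float64(1.0)}
scene {'fx': 504.9079678128916, 'fy': 504.9079678128916, 'cx': 288.39609394560546, 'cy': 224.75910001300903, 'origin': array([1.44997702, 0.37543246, 1.39382599]), 'attitude': array([0.16852253, 0.26094131, 0.7952141 , 0.52071521])}
rack 0.87 5906 [287. 260.] [[0.658, -0.168, 0.012], [0.727, 0.033, 0.073], [0.765, 0.2, 0.209]] [([283.7, 269.8], 0.62)]
rack_plank 0.6 5638 [285. 262.] [[0.659, -0.165, 0.025], [0.726, 0.035, 0.074], [0.764, 0.199, 0.208]] [([278.3, 237.1], 0.7)]
bookend 0.84 264 [319. 273.] [[0.652, 0.131, 0.038], [0.691, 0.144, 0.045], [0.725, 0.17, 0.114]] [([314.0, 
[... 1332 characters left out ...]
0.669, 0.154, 0.045], [0.708, 0.181, 0.118]] [([236.0, 191.4], 0.55)]
tin_large 0.6 324 [309. 185.] [[0.654, -0.163, 0.047], [0.673, -0.135, 0.157], [0.712, -0.111, 0.17]] [([309.8, 183.8], 0.68)]
tin_medium 0.81 457 [194. 228.] [[0.493, 0.273, 0.016], [0.536, 0.299, 0.098], [0.582, 0.334, 0.112]] [([192.7, 230.2], 0.84)]
tin_small none [{'at': [355.2, 218.2], 'conf': 0.72}]
hammer none [{'at': [408.1, 238.8], 'conf': 0.92}]
mug 0.64 546 [142. 228.] [[0.487, 0.436, -0.003], [0.538, 0.486, 0.036], [0.574, 0.519, 0.097]] [([147.8, 229.5], 0.95), ([198.0, 227.8], 0.51)]
oil_bottle 0.67 189 [296. 160.] [[0.703, -0.1, 0.222], [0.716, -0.079, 0.282], [0.739, -0.059, 0.32]] [([295.4, 165.1], 0.46)]
```

View pics/a1.png

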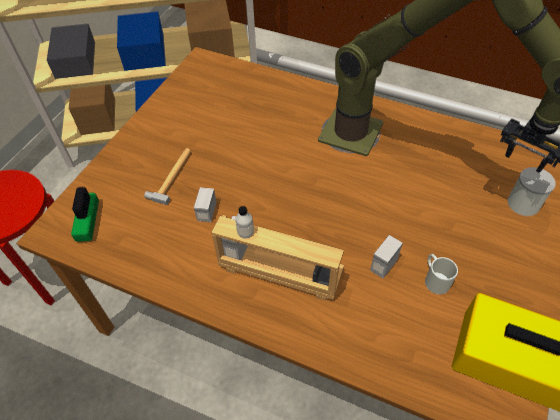

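Run:
```python
from h import *
def rect(q,n):
    c,(w,h),a=cv2.minAreaRect((q[:,:2]*1000).astype(np.float32))
    if w<h: w,h,a=h,w,a+90
    print(n,len(q),"c",np.round(c,1),"long",round(w,1),"short",round(h,1),"ang",round((a+90)%180-90,1),"z",round(np.median(q[:,2])*1000,1))
for c in("scene","top"):
    s=viewer.snapshot(c); P,ok=cloud(s); print(c)
    X,Y,Z=P[...,0],P[...,1],P[...,2]
    def sel(x0,x1,y0,y1,z0,z1): return P[ok&(X>x0)&(X<x1)&(Y>y0)&(Y<y1)&(Z>z0)&(Z<z1)]
    rect(sel(.6,.85,-.22,-.11,.203,.218),"plankR") ; rect(sel(.6,.85,-.3,.3,.2,.218),"plank")
    rect(sel(.45,.65,.22,.38,.092,.11),"med")
    rect(sel(.45,.7,-.4,-.24,.068,.085),"small")
    rect(sel(.6,.85,-.2,-.06,.15,.170),"large")
    rect(sel(.6,.85,.05,.22,.09,.13),"bookend")
    rect(sel(.4,.85,-.3,.3,.030,.053),"board")
    # fit plank front/back edges: lines per y bin
    q=sel(.6,.85,-.25,.3,.203,.22); ys=np.arange(-.15,.2,.02)
    print([(round(y,2),np.round(np.percentile(q[abs(q[:,1]-y)<.01][:,0],[3,97]),3).tolist()) for y in ys if (abs(q[:,1]-y)<.01).sum()>10])
```

```text
scene
plankR 245 c [ 733.3 -143.3] long 64.7 short 64.5 ang 4.0 z 205.3
plank 2204 c [719.9  13.1] long 379.5 short 68.3 ang -85.1 z 204.3
med 415 c [541.8 307.2] long 95.4 short 51.4 ang -14.3 z 99.2
small 316 c [ 576.4 -324.1] long 95.4 short 52.5 ang 15.6 z 73.8
large 71 c [ 717.7 -161.1] long 99.5 short 67.7 ang 28.8 z 157.7
bookend 102 c [718.9 165. ] long 87.6 short 34.4 ang 68.3 z 109.2
board 1982 c [6.728e+02 1.000e-01] long 598.9 short 193.3 ang 89.8 z 39.8
[(np.float64(-0.15), [0.703, 0.764]), (np.float64(-0.13), [0.704, 0.762]), (np.float64(-0.11), [0.729, 0.761]), (np.float64(-0.09), [0.746, 0.76]), (np.float64(-0.07), [0.699, 0.757]), (np.float64(-0.05), [0.696, 0.755]), (np.float64(-0.03), [0.696, 0.752]), (np.float64(-0.01), [0.694, 0.752]), (np.float64(0.01), [0.692, 0.749]), (np.float64(0.03), [0.692, 0.75]), (np.float64(0.05), [0.688, 0.748]), (np.float64(0.07), [0.685, 0.746]), (np.float64(0.09), [0.684, 0.744]), (np.float64(0.11), [0.682, 0.742]), (np.float64(0.13), [0.681, 0.741]), (np.float64(0.15), [0.68, 0.738]), (np.float64(0.17), [0.678, 0.737]), (np.float64
[... 443 characters left out ...]
 13.7] long 604.5 short 202.4 ang -81.8 z 40.8
[(np.float64(-0.15), [0.7, 0.759]), (np.float64(-0.13), [0.701, 0.76]), (np.float64(-0.11), [0.696, 0.756]), (np.float64(-0.09), [0.696, 0.709]), (np.float64(-0.07), [0.694, 0.727]), (np.float64(-0.05), [0.692, 0.752]), (np.float64(-0.03), [0.692, 0.752]), (np.float64(-0.01), [0.691, 0.748]), (np.float64(0.01), [0.688, 0.748]), (np.float64(0.03), [0.686, 0.747]), (np.float64(0.05), [0.686, 0.744]), (np.float64(0.07), [0.683, 0.744]), (np.float64(0.09), [0.681, 0.739]), (np.float64(0.11), [0.679, 0.741]), (np.float64(0.13), [0.678, 0.738]), (np.float64(0.15), [0.677, 0.737]), (np.float64(0.17), [0.676, 0.732]), (np.float64(0.19), [0.674, 0.733])]
```

The scene image shows the rack at about (280,258), with the large tin at its left end (234,250), the bookend at (319,273), the medium tin at (388,254) and the small tin at (205,205). That agrees with the networks and depth.

```bash
cat >> h.py <<'E'
RY=np.deg2rad(4.75); RO=np.array([.6908,.0103,0])
def rz(a): return R.from_euler("z",a).as_matrix()
def rack(p): return RO+rz(RY)@np.array(p)
def torack(p): return (np.array(p)-RO)@rz(RY)
def ori(yaw,t):  # tool attitude: jaws along local y, tilted t deg forward
    t=np.deg2rad(t);c,s=np.cos(t),np.sin(t)
    return rz(yaw)@np.array([[-c,0,s],[0,1,0],[-s,0,-c]])
def grasp(frame,yaw,x,y,z,t=40,back=0.):  # grasp point (x,y,z) in a frame at yaw -> TCP pose
    M=ori(yaw,t); return np.array(frame)+rz(yaw)@np.array([x,y,z])+M[:,2]*(.019-back),M
def plan(*wps):  # each waypoint (p,M): print calls (start pose chained)
    p0,M0,_=tool()
    for p,M in wps:
        n=1
        while True:
            L=M0.T@(p-p0)/n/.15; 
            if abs(L).max()<.95: break
            n+=1
        W=R.from_matrix(M0.T@M).as_rotvec()
        for i in range(n):
            M1=M0@R.from_rotvec(W/n).as_matrix(); p1=p0+(p-p0)/n if i==0 else p1+(p-pp)/n
            if i==0: pp=p0; Mp=M0; ps=p0
            t=Mp.T@(p1-ps)/.15; w=W/n/np.pi
            rows=int(max(np.ceil(np.linalg.norm(t)*150/62.5),np.ceil(np.linalg.norm(w)*180/10.7)))
            print("rot",np.round(w,3).tolist(),"trav",np.round(t,3).tolist(),"rows",rows,"->",np.round(p1,3))
            Mp=Mp@R.from_rotvec(W/n).as_matrix(); ps=p1
        p0,M0=p,M
def where():
    p,M,st=tool(); y=M[:,1]; print("t",round(float(st["clock"]),2),"tcp",np.round(p,4),"rack",np.round(torack(p)*1000,1),"yaw",round(np.degrees(np.arctan2(-y[0],y[1])),2),"jawtilt",round(np.degrees(y[2]),2),"tilt",round(np.degrees(np.arcsin(M[:2,2]@np.array([y[1],-y[0]]))),1),"F",np.round(st["contact_force"],1),"op",round(float(st["opening"])*88,1))
E
python3 - <<'E'
from h import *
T=[.541,.3063,0]; a=np.deg2rad(-14.4)
plan(grasp(T,a,-.028,0,.090,back=.11),grasp(T,a,-.028,0,.086))
E
```

```text
rot [-0.001, -0.074, -0.001] trav [-0.789, -0.419, 0.176] rows 3 -> [0.262 0.511 0.212]
rot [-0.001, -0.074, -0.001] trav [-0.725, -0.423, 0.352] rows 3 -> [0.36  0.42  0.186]
rot [-0.001, -0.074, -0.001] trav [-0.623, -0.427, 0.509] rows 3 -> [0.457 0.328 0.16 ]
rot [0.0, 0.0, 0.0] trav [0.017, -0.0, 0.754] rows 2 -> [0.526 0.31  0.071]
```

Emit:
play_rows(commands=[{"delta_rot": [0, -0.074, 0], "travel": [-0.79, -0.42, 0.176], "gripper": 1}, {"delta_rot": [0, -0.074, 0], "travel": [-0.79, -0.42, 0.176], "gripper": 1}, {"delta_rot": [0, -0.074, 0], "travel": [-0.79, -0.42, 0.176], "gripper": 1}], force=40)

```text
clock: 2.38
tool_pos: [0.2643, 0.5072, 0.2118]
eef_rot: [0.133, 0.984, -0.018, 0.116]
contact_force: [-0.0, 1.2, 1.1]
opening: 1.0
```

Emit:
play_rows(commands=[{"delta_rot": [0, -0.074, 0], "travel": [-0.725, -0.423, 0.352], "gripper": 1}, {"delta_rot": [0, -0.074, 0], "travel": [-0.725, -0.423, 0.352], "gripper": 1}, {"delta_rot": [0, -0.074, 0], "travel": [-0.725, -0.423, 0.352], "gripper": 1}])

```text
clock: 2.75
tool_pos: [0.3605, 0.4156, 0.1856]
eef_rot: [0.13, 0.964, -0.033, 0.229]
contact_force: [-0.5, 0.6, -0.5]
opening: 1.001
```

Emit:
play_rows(commands=[{"delta_rot": [0, -0.074, 0], "travel": [-0.623, -0.427, 0.509], "gripper": 1}, {"delta_rot": [0, -0.074, 0], "travel": [-0.623, -0.427, 0.509], "gripper": 1}, {"delta_rot": [0, -0.074, 0], "travel": [-0.623, -0.427, 0.509], "gripper": 1}, {"delta_rot": [0, -0.074, 0], "travel": [-0.623, -0.427, 0.509], "gripper": 1}, {"delta_rot": [0, -0.074, 0], "travel": [-0.623, -0.427, 0.509], "gripper": 1}])

```text
clock: 3.38
tool_pos: [0.4564, 0.3267, 0.1592]
eef_rot: [0.124, 0.932, -0.045, 0.338]
contact_force: [-0.3, 0.4, -0.3]
opening: 1.0
```

Run:
```python
from h import *
where()
s=viewer.snapshot("wrist"); save(s,"b"); P,ok=cloud(s)
X,Y,Z=P[...,0],P[...,1],P[...,2]
q=P[ok&(X>.45)&(X<.65)&(Y>.22)&(Y<.38)&(Z>.094)&(Z<.11)]
print(len(q),cv2.minAreaRect((q[:,:2]*1000).astype(np.float32)),np.median(q[:,2]))
T=[.541,.3063,0]; a=np.deg2rad(-14.4)
plan(grasp(T,a,-.028,0,.086))
```

```text
t 3.38 tcp [0.4564 0.3267 0.1592] rack [-207.4  334.7  159.2] yaw -15.21 jawtilt 0.02 tilt 39.9 F [-0.3  0.4 -0.3] op 88.0
3384 ((540.07177734375, 304.85528564453125), (49.90144729614258, 90.42536163330078), 76.05180358886719) 0.10099291138856424
rot [-0.003, -0.0, -0.004] trav [0.012, 0.015, 0.755] rows 2 -> [0.526 0.31  0.071]
```

View pics/b.png

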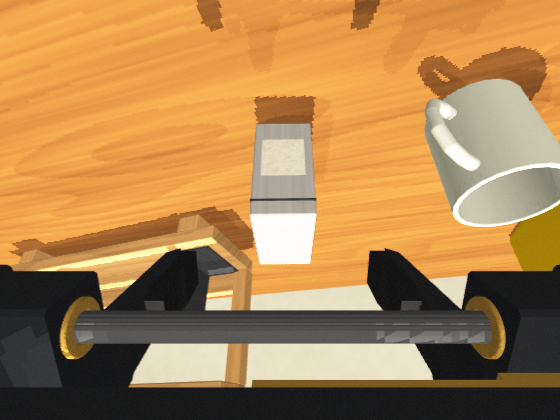

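The wrist view shows the tin centred between the fingers at about (283,200), and depth puts it within about 1.5 mm of the estimate.

Emit:
play_rows(commands=[{"delta_rot": [-0.003, 0, -0.004], "travel": [0.01, 0.01, 0.38], "gripper": 1}, {"delta_rot": [-0.003, 0, -0.004], "travel": [0.01, 0.01, 0.755], "gripper": 1}, {"delta_rot": [-0.003, 0, -0.004], "travel": [0.01, 0.01, 0.755], "gripper": 1}, {"delta_rot": [-0.003, 0, -0.004], "travel": [0.01, 0.01, 0.755], "gripper": -1}, {"delta_rot": [-0.003, 0, -0.004], "travel": [0.01, 0.01, 0.755], "gripper": -1}, {"delta_rot": [-0.003, 0, -0.004], "travel": [0.01, 0.01, 0.755], "gripper": -1}, {"delta_rot": [-0.003, 0, -0.004], "travel": [0.01, 0.01, 0.755], "gripper": -1}, {"delta_rot": [-0.003, 0, -0.004], "travel": [0.01, 0.01, 0.755], "gripper": -1}])

```text
clock: 4.42
tool_pos: [0.525, 0.3094, 0.0724]
eef_rot: [0.117, 0.932, -0.043, 0.339]
contact_force: [-4.2, 0.9, 6.4]
opening: 0.565
```

Run:
```python
from h import *
where()
p,M,_=tool(); print("grasp rel tin",np.round(((p-.019*M[:,2])-[.5405,.3055,0])@rz(np.deg2rad(-14.2))*1000,1))
p1=(p+[0,0,.075],M)
A=ori(RY,40)
f=grasp(RO,RY,-.028-.11,-.060,.052+.086)
plan(p1,f)
```

```text
t 4.42 tcp [0.525  0.3094 0.0724] rack [-140.5  311.8   72.4] yaw -14.29 jawtilt -0.01 tilt 40.0 F [-4.2  0.9  6.4] op 49.7
grasp rel tin [-28.2  -0.   87. ]
rot [0.0, 0.0, 0.0] trav [-0.321, -0.0, -0.383] rows 2 -> [0.525 0.309 0.147]
rot [-0.023, -0.0, -0.027] trav [-0.196, -0.77, 0.234] rows 2 -> [0.54  0.186 0.139]
rot [-0.023, -0.0, -0.027] trav [-0.129, -0.799, 0.178] rows 2 -> [0.555 0.063 0.131]
rot [-0.023, -0.0, -0.027] trav [-0.061, -0.818, 0.12] rows 2 -> [ 0.57  -0.06   0.123]
```

Emit:
play_rows(commands=[{"delta_rot": [0, 0, 0], "travel": [-0.107, 0, -0.128], "gripper": -1}, {"delta_rot": [0, 0, 0], "travel": [-0.214, 0, -0.255], "gripper": -1}, {"delta_rot": [0, 0, 0], "travel": [-0.321, 0, -0.383], "gripper": -1}, {"delta_rot": [0, 0, 0], "travel": [-0.321, 0, -0.383], "gripper": -1}])

```text
clock: 4.92
tool_pos: [0.5251, 0.3096, 0.1475]
eef_rot: [0.117, 0.932, -0.042, 0.339]
contact_force: [0.2, -0.2, -4.1]
opening: 0.562
```

Emit:
play_rows(commands=[{"delta_rot": [-0.008, 0, -0.009], "travel": [-0.065, -0.257, 0.078], "gripper": -1}, {"delta_rot": [-0.015, 0, -0.018], "travel": [-0.13, -0.513, 0.156], "gripper": -1}, {"delta_rot": [-0.023, 0, -0.027], "travel": [-0.196, -0.77, 0.234], "gripper": -1}])

```text
clock: 5.3
tool_pos: [0.5397, 0.1856, 0.1376]
eef_rot: [0.064, 0.938, -0.022, 0.34]
contact_force: [0.3, -0.9, -4.2]
opening: 0.566
```

Emit:
play_rows(commands=[{"delta_rot": [-0.008, 0, -0.009], "travel": [-0.043, -0.266, 0.059], "gripper": -1}, {"delta_rot": [-0.015, 0, -0.018], "travel": [-0.086, -0.533, 0.119], "gripper": -1}, {"delta_rot": [-0.023, 0, -0.027], "travel": [-0.129, -0.799, 0.178], "gripper": -1}])

```text
clock: 5.68
tool_pos: [0.5549, 0.0623, 0.1293]
eef_rot: [0.013, 0.94, -0.003, 0.34]
contact_force: [1.2, -1.0, -3.6]
opening: 0.565
```

Emit:
play_rows(commands=[{"delta_rot": [-0.008, 0, -0.009], "travel": [-0.02, -0.273, 0.04], "gripper": -1}, {"delta_rot": [-0.015, 0, -0.018], "travel": [-0.04, -0.545, 0.08], "gripper": -1}, {"delta_rot": [-0.023, 0, -0.027], "travel": [-0.061, -0.818, 0.12], "gripper": -1}, {"delta_rot": [-0.023, 0, -0.027], "travel": [-0.061, -0.818, 0.12], "gripper": -1}, {"delta_rot": [-0.023, 0, -0.027], "travel": [-0.061, -0.818, 0.12], "gripper": -1}])

```text
clock: 6.3
tool_pos: [0.5701, -0.0597, 0.1218]
eef_rot: [-0.039, 0.939, 0.016, 0.341]
contact_force: [0.1, 1.0, -4.2]
opening: 0.564
```

Run:
```python
from h import *
where()
ims=[]
for c in("scene","top"):
    s=viewer.snapshot(c); P,ok=cloud(s); Q=(P-RO)@rz(RY)*1000
    x,y=map(int,proj(s,rack([-.05,0,.1]))); ims.append(cv2.resize(s["color"][max(0,y-75):y+75,max(0,x-90):x+90],(400,333)))
    for l,zl in(("tin_medium",(138,170)),("tin_large",(152,172)),("rack",(198,215))):
        for o in viewer.outline_of(c,l)[:1]:
            m=np.array(o["pixels"])&ok; q=Q[m]; t=q[(q[:,2]>zl[0])&(q[:,2]<zl[1])]
            print(c,l,len(q),len(t),np.round(np.percentile(q,[2,50,98],axis=0)).tolist(),np.round(cv2.minAreaRect(t[:,:2].astype(np.float32))[0],1) if len(t)>5 else "", np.round(cv2.minAreaRect(t[:,:2].astype(np.float32))[1:][0]) if len(t)>5 else "",np.round(np.median(t[:,2]),1) if len(t) else "")
cv2.imwrite("pics/c.png",np.hstack(ims)[...,::-1])
f=grasp(RO,RY,-.028-.003,-.060,.052+.087); g=grasp(RO,RY,-.028-.003,-.060,.0405+.087)
plan(f,g)
```

```text
t 6.3 tcp [ 0.5701 -0.0597  0.1218] rack [-126.   -59.8  121.8] yaw 4.81 jawtilt 0.25 tilt 39.9 F [ 0.1  1.  -4.2] op 49.6
scene tin_medium 582 398 [[-151.0, -80.0, 62.0], [-99.0, -50.0, 147.0], [-62.0, -32.0, 154.0]] [-106.8  -57.3] [95. 51.] 148.4
scene tin_large 391 42 [[-39.0, -170.0, 43.0], [41.0, -136.0, 105.0], [46.0, -121.0, 161.0]] [   5.6 -161.1] [101.  43.] 158.0
scene rack 5968 2308 [[-30.0, -183.0, 8.0], [38.0, 20.0, 73.0], [62.0, 188.0, 208.0]] [28.2  0.8] [380.  70.] 204.2
top tin_medium 173 171 [[-109.0, -80.0, 140.0], [-87.0, -57.0, 150.0], [-65.0, -32.0, 161.0]] [-86.5 -57.5] [50. 47.] 150.4
top tin_large 293 179 [[-48.0, -170.0, 54.0], [-32.0, -145.0, 156.0], [1.0, -123.0, 169.0]] [ -23.2 -147.6] [49. 51.] 159.8
top rack 4070 1608 [[-59.0, -184.0, 13.0], [7.0, 21.0, 51.0], [59.0, 184.0, 214.0]] [27.6 -0.1] [ 67. 379.] 205.7
rot [0.001, -0.0, 0.0] trav [-0.551, -0.005, 0.448] rows 2 -> [ 0.677 -0.051  0.124]
rot [0.0, 0.0, 0.0] trav [0.049, 0.0, 0.059] rows 1 -> [ 0.677 -0.051  0.113]
```

View pics/c.png

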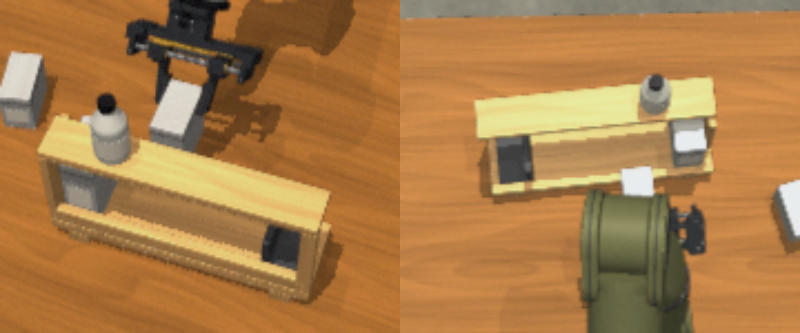

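The tin hangs upright in the jaws in front of the rack, square to it, and the gap beside the large tin is free. Inserting it now.

Emit:
play_rows(commands=[{"delta_rot": [0, 0, 0], "travel": [-0.14, 0, 0.11], "gripper": -1}, {"delta_rot": [0, 0, 0], "travel": [-0.28, 0, 0.225], "gripper": -1}, {"delta_rot": [0, 0, 0], "travel": [-0.415, 0, 0.335], "gripper": -1}, {"delta_rot": [0, 0, 0], "travel": [-0.551, -0.005, 0.448], "gripper": -1}, {"delta_rot": [0, 0, 0], "travel": [-0.551, -0.005, 0.448], "gripper": -1}, {"delta_rot": [0, 0, 0], "travel": [-0.525, -0.005, 0.48], "gripper": -1}, {"delta_rot": [0, 0, 0], "travel": [-0.51, -0.005, 0.498], "gripper": -1}, {"delta_rot": [0, 0, 0], "travel": [-0.51, -0.005, 0.498], "gripper": -1}])

```text
clock: 7.7
tool_pos: [0.6763, -0.0522, 0.114]
eef_rot: [-0.039, 0.939, 0.015, 0.341]
contact_force: [0.3, 0.0, -4.0]
opening: 0.56
```

Run:
```python
from h import *
where()
p,M,_=tool(); b=ori(RY,40)
for d in [(0,0,-.0015),(.003,0,0)]: print(np.round(M.T@rz(RY)@np.array(d)/.15,3))
```

```text
t 7.7 tcp [ 0.6763 -0.0522  0.114 ] rack [-19.7 -61.1 114. ] yaw 4.81 jawtilt 0.12 tilt 39.9 F [ 0.3  0.  -4. ] op 49.3
[ 0.006 -0.     0.008]
[-0.015 -0.     0.013]
```

Emit:
play_rows(commands=[{"delta_rot": [0, 0, 0], "travel": [0.006, 0, 0.008], "gripper": -1}, {"delta_rot": [0, 0, 0], "travel": [0.009, 0, 0.011], "gripper": -1}, {"delta_rot": [0, 0, 0], "travel": [0.009, 0, 0.011], "gripper": -1}])

```text
clock: 8.07
tool_pos: [0.6773, -0.0523, 0.1131]
eef_rot: [-0.039, 0.939, 0.015, 0.342]
contact_force: [-3.6, -0.5, 2.2]
opening: 0.565
```

Emit:
play_rows(commands=[{"delta_rot": [0, 0, 0], "travel": [-0.008, 0, 0.006], "gripper": -1}, {"delta_rot": [0, 0, 0], "travel": [-0.015, 0, 0.013], "gripper": -1}, {"delta_rot": [0, 0, 0], "travel": [-0.015, 0, 0.013], "gripper": -1}])

```text
clock: 8.45
tool_pos: [0.6801, -0.0521, 0.113]
eef_rot: [-0.039, 0.939, 0.015, 0.342]
contact_force: [-5.1, 0.2, 5.2]
opening: 0.563
```

Run:
```python
from h import *
where()
```

```text
t 8.45 tcp [ 0.6801 -0.0521  0.113 ] rack [-15.9 -61.3 113. ] yaw 4.81 jawtilt 0.1 tilt 40.0 F [-5.1  0.2  5.2] op 49.5
```

Emit:
play_rows(commands=[{"delta_rot": [0, 0, 0], "travel": [-0.008, 0, 0.006], "gripper": -1}, {"delta_rot": [0, 0, 0], "travel": [-0.015, 0, 0.013], "gripper": -1}, {"delta_rot": [0, 0, 0], "travel": [-0.015, 0, 0.013], "gripper": -1}])

```text
clock: 8.82
tool_pos: [0.6802, -0.0521, 0.113]
eef_rot: [-0.039, 0.94, 0.015, 0.34]
contact_force: [-18.1, 0.3, 16.9]
opening: 0.564
```

Run:
```python
from h import *
where()
```

```text
t 8.82 tcp [ 0.6802 -0.0521  0.113 ] rack [-15.8 -61.3 113. ] yaw 4.8 jawtilt 0.1 tilt 39.8 F [-18.1   0.3  16.9] op 49.7
```

Emit:
play_rows(commands=[{"delta_rot": [0, 0, 0], "travel": [0.014, 0, -0.012], "gripper": -1}, {"delta_rot": [0, 0, 0], "travel": [0.014, 0, -0.012], "gripper": 0.41}, {"delta_rot": [0, 0, 0], "travel": [0.014, 0, -0.012], "gripper": 0.41}, {"delta_rot": [0, 0, 0], "travel": [0.014, 0, -0.012], "gripper": 0.41}, {"delta_rot": [0, 0, 0], "travel": [0.014, 0, -0.012], "gripper": 0.41}, {"delta_rot": [0, 0, 0], "travel": [0.014, 0, -0.15], "gripper": 0.41}, {"delta_rot": [0, 0, 0], "travel": [0.014, 0, -0.4], "gripper": 0.41}, {"delta_rot": [0, 0, 0], "travel": [0.014, 0, -0.7], "gripper": 0.41}, {"delta_rot": [0, 0, 0], "travel": [0.014, 0, -0.95], "gripper": 1}, {"delta_rot": [0, 0, 0], "travel": [0.014, 0, -0.95], "gripper": 1}])

```text
clock: 10.07
tool_pos: [0.5885, -0.0605, 0.2229]
eef_rot: [-0.039, 0.939, 0.015, 0.342]
contact_force: [0.3, -0.9, -0.4]
opening: 0.904
```

Run:
```python
from h import *
where()
s=viewer.snapshot("wrist"); save(s,"d"); P,ok=cloud(s); Q=(P-RO)@rz(RY)*1000
for z0,z1 in((136,145),(155,165)):
    q=Q[ok&(Q[...,2]>z0)&(Q[...,2]<z1)&(abs(Q[...,1])<175)&(Q[...,0]>-80)&(Q[...,0]<80)]
    print(len(q),cv2.minAreaRect(q[:,:2].astype(np.float32)) if len(q)>5 else "")
f=np.array([.576,-.325,0]); a=np.deg2rad(16.3)
plan(grasp(f,a,-.028,0,.066,back=.11))
```

```text
t 10.07 tcp [ 0.5885 -0.0605  0.2229] rack [-107.8  -62.   222.9] yaw 4.74 jawtilt 0.08 tilt 40.1 F [ 0.3 -0.9 -0.4] op 79.5
3647 ((3.204681396484375, -0.077850341796875), (354.1070251464844, 92.57673645019531), 86.11810302734375)
2527 ((3.9873390197753906, 0.0091552734375), (353.68701171875, 90.50997924804688), 86.7342758178711)
rot [-0.02, 0.0, -0.025] trav [0.492, -0.934, -0.04] rows 3 -> [ 0.541 -0.205  0.179]
rot [-0.02, 0.0, -0.025] trav [0.562, -0.889, -0.098] rows 3 -> [ 0.493 -0.349  0.136]
```

View pics/d.png

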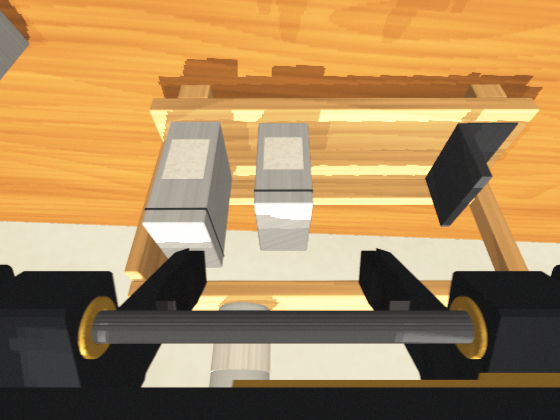

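The wrist view shows the medium tin standing upright and square at (285,190). It is next to the large tin (185,190), with the bookend at (465,175).

Emit:
play_rows(commands=[{"delta_rot": [-0.02, 0, -0.025], "travel": [0.492, -0.934, -0.04], "gripper": 1}, {"delta_rot": [-0.02, 0, -0.025], "travel": [0.492, -0.934, -0.04], "gripper": 1}, {"delta_rot": [-0.02, 0, -0.025], "travel": [0.492, -0.934, -0.04], "gripper": 1}])

```text
clock: 10.5
tool_pos: [0.5412, -0.2075, 0.1755]
eef_rot: [-0.085, 0.936, 0.031, 0.34]
contact_force: [0.2, -0.3, -0.3]
opening: 0.998
```

Emit:
play_rows(commands=[{"delta_rot": [-0.02, 0, -0.025], "travel": [0.562, -0.889, -0.098], "gripper": 1}, {"delta_rot": [-0.02, 0, -0.025], "travel": [0.562, -0.889, -0.098], "gripper": 1}, {"delta_rot": [-0.02, 0, -0.025], "travel": [0.562, -0.889, -0.098], "gripper": 1}, {"delta_rot": [-0.02, 0, -0.025], "travel": [0.562, -0.889, -0.098], "gripper": 1}, {"delta_rot": [-0.02, 0, -0.025], "travel": [0.562, -0.889, -0.098], "gripper": 1}])

```text
clock: 11.12
tool_pos: [0.4921, -0.3497, 0.1315]
eef_rot: [-0.13, 0.93, 0.046, 0.34]
contact_force: [-0.2, 0.9, 0.5]
opening: 1.003
```

Run:
```python
from h import *
where()
s=viewer.snapshot("wrist"); P,ok=cloud(s)
X,Y,Z=P[...,0],P[...,1],P[...,2]
q=P[ok&(X>.45)&(X<.7)&(Y<-.24)&(Y>-.4)&(Z>.070)&(Z<.085)]
print(len(q),cv2.minAreaRect((q[:,:2]*1000).astype(np.float32)),np.median(q[:,2]))
(c,wh,an)=cv2.minAreaRect((q[:,:2]*1000).astype(np.float32))
a=np.deg2rad(an if wh[0]>wh[1] else an-90); a=a+np.pi if a<-1.5 else a
f=np.r_[(np.array(c)/1000+[.5765,-.325])/2+[0,.0],0]; print(f,np.degrees(a))
plan(grasp(f,a,-.028,0,.063))
```

```text
t 11.12 tcp [ 0.4921 -0.3497  0.1315] rack [-227.8 -342.3  131.5] yaw 15.84 jawtilt -0.16 tilt 40.1 F [-0.2  0.9  0.5] op 88.3
3276 ((574.9046020507812, -328.2506408691406), (89.06314849853516, 49.78229522705078), 16.41238021850586) 0.07602564042150103
[ 0.5757023  -0.32662532  0.        ] 16.41238021850586
rot [-0.002, 0.0, -0.001] trav [0.004, -0.021, 0.725] rows 2 -> [ 0.561 -0.331  0.048]
```

Emit:
play_rows(commands=[{"delta_rot": [-0.002, 0, -0.002], "travel": [0.004, -0.021, 0.36], "gripper": 1}, {"delta_rot": [-0.002, 0, -0.002], "travel": [0.004, -0.021, 0.725], "gripper": 1}, {"delta_rot": [-0.002, 0, -0.002], "travel": [0.004, -0.021, 0.725], "gripper": 1}, {"delta_rot": [-0.002, 0, -0.002], "travel": [0.004, -0.021, 0.725], "gripper": -1}, {"delta_rot": [-0.002, 0, -0.002], "travel": [0.004, -0.021, 0.725], "gripper": -1}, {"delta_rot": [-0.002, 0, -0.002], "travel": [0.004, -0.021, 0.725], "gripper": -1}, {"delta_rot": [-0.002, 0, -0.002], "travel": [0.004, -0.021, 0.725], "gripper": -1}, {"delta_rot": [-0.002, 0, -0.002], "travel": [0.004, -0.021, 0.725], "gripper": -1}])

```text
clock: 12.18
tool_pos: [0.5606, -0.332, 0.05]
eef_rot: [-0.137, 0.93, 0.047, 0.339]
contact_force: [-3.5, -1.9, 6.3]
opening: 0.566
```

Run:
```python
from h import *
where()
p,M,_=tool(); g=((p-.019*M[:,2])-[.5757,-.3266,0])@rz(np.deg2rad(16.4)); print("grasp rel tin",np.round(g*1000,1))
p1=(p+[0,0,.075],M)
a=p1[0]; b=grasp(RO,RY,-.028-.125,.05,.055+g[2])
plan(p1,b)
print(torack(p1[0]-.019*M[:,2]))
```

```text
t 12.18 tcp [ 0.5606 -0.332   0.05  ] rack [-158.1 -330.4   50. ] yaw 16.64 jawtilt -0.31 tilt 40.0 F [-3.5 -1.9  6.3] op 49.8
grasp rel tin [-28.2  -0.9  64.5]
rot [0.0, 0.0, 0.0] trav [-0.322, -0.003, -0.383] rows 2 -> [ 0.561 -0.332  0.125]
rot [0.014, 0.0, 0.017] trav [-0.136, 0.819, 0.167] rows 3 -> [ 0.556 -0.205  0.118]
rot [0.014, 0.0, 0.017] trav [-0.092, 0.832, 0.131] rows 3 -> [ 0.551 -0.078  0.112]
rot [0.014, 0.0, 0.017] trav [-0.046, 0.841, 0.095] rows 3 -> [0.546 0.048 0.105]
[-0.1700454  -0.33279484  0.13954423]
```

Emit:
play_rows(commands=[{"delta_rot": [0, 0, 0], "travel": [-0.107, 0, -0.128], "gripper": -1}, {"delta_rot": [0, 0, 0], "travel": [-0.214, 0, -0.255], "gripper": -1}, {"delta_rot": [0, 0, 0], "travel": [-0.321, 0, -0.383], "gripper": -1}, {"delta_rot": [0, 0, 0], "travel": [-0.321, 0, -0.383], "gripper": -1}])

```text
clock: 12.68
tool_pos: [0.561, -0.3314, 0.1256]
eef_rot: [-0.137, 0.929, 0.047, 0.34]
contact_force: [-0.2, 0.2, -2.9]
opening: 0.562
```

Emit:
play_rows(commands=[{"delta_rot": [0.005, 0, 0.006], "travel": [-0.045, 0.273, 0.056], "gripper": -1}, {"delta_rot": [0.009, 0, 0.011], "travel": [-0.09, 0.546, 0.111], "gripper": -1}, {"delta_rot": [0.014, 0, 0.017], "travel": [-0.136, 0.819, 0.167], "gripper": -1}])

```text
clock: 13.05
tool_pos: [0.5546, -0.2036, 0.1165]
eef_rot: [-0.105, 0.934, 0.035, 0.339]
contact_force: [0.9, 1.9, -2.9]
opening: 0.564
```

Emit:
play_rows(commands=[{"delta_rot": [0.005, 0, 0.006], "travel": [-0.03, 0.277, 0.044], "gripper": -1}, {"delta_rot": [0.009, 0, 0.011], "travel": [-0.06, 0.555, 0.087], "gripper": -1}, {"delta_rot": [0.014, 0, 0.017], "travel": [-0.092, 0.832, 0.131], "gripper": -1}])

```text
clock: 13.42
tool_pos: [0.55, -0.0765, 0.1096]
eef_rot: [-0.073, 0.937, 0.024, 0.34]
contact_force: [0.5, 1.1, -2.9]
opening: 0.562
```

Emit:
play_rows(commands=[{"delta_rot": [0.005, 0, 0.006], "travel": [-0.015, 0.28, 0.032], "gripper": -1}, {"delta_rot": [0.009, 0, 0.011], "travel": [-0.03, 0.56, 0.063], "gripper": -1}, {"delta_rot": [0.014, 0, 0.017], "travel": [-0.046, 0.841, 0.095], "gripper": -1}, {"delta_rot": [0.014, 0, 0.017], "travel": [-0.046, 0.841, 0.095], "gripper": -1}, {"delta_rot": [0.014, 0, 0.017], "travel": [-0.046, 0.841, 0.095], "gripper": -1}])

```text
clock: 14.05
tool_pos: [0.5454, 0.049, 0.1033]
eef_rot: [-0.04, 0.939, 0.012, 0.341]
contact_force: [0.2, -1.2, -3.3]
opening: 0.563
```

Run:
```python
from h import *
where()
s=viewer.snapshot("wrist"); save(s,"e")
s=viewer.snapshot("scene"); P,ok=cloud(s); Q=(P-RO)@rz(RY)*1000
for l in("tin_small","tin_medium","bookend","tin_large"):
    for o in viewer.outline_of("scene",l)[:1]:
        q=Q[np.array(o["pixels"])&ok]; print(l,o["conf"],len(q),np.round(np.percentile(q,[2,50,98],axis=0)).tolist())
plan(grasp(RO,RY,-.028-.003,.05,.052+.0645),grasp(RO,RY,-.028-.003,.05,.041+.0645))
```

```text
t 14.05 tcp [0.5454 0.049  0.1033] rack [-141.7   50.6  103.3] yaw 4.83 jawtilt -0.27 tilt 39.9 F [ 0.2 -1.2 -3.3] op 49.5
tin_small 0.93 488 [[-164.0, 30.0, 70.0], [-112.0, 56.0, 126.0], [-78.0, 77.0, 134.0]]
tin_large 0.59 360 [[-21.0, -166.0, 44.0], [42.0, -132.0, 104.0], [46.0, -120.0, 162.0]]
rot [-0.001, 0.0, 0.0] trav [-0.615, 0.003, 0.537] rows 2 -> [0.668 0.059 0.102]
rot [0.0, 0.0, 0.0] trav [0.047, 0.0, 0.056] rows 1 -> [0.668 0.059 0.091]
```

View pics/e.png

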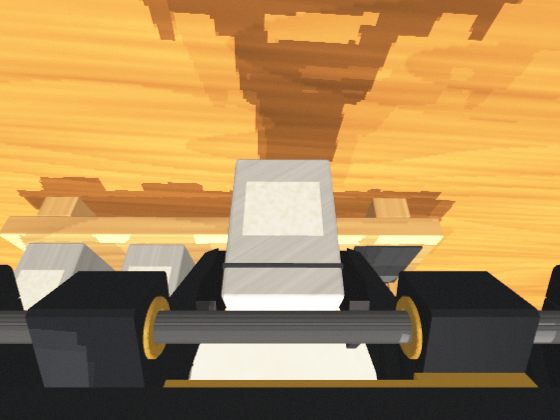

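The small tin is square in the jaws at (283,225), with the bookend to its right at (388,260) and clear of the fingers' lane.

Emit:
play_rows(commands=[{"delta_rot": [0, 0, 0], "travel": [-0.15, 0, 0.13], "gripper": -1}, {"delta_rot": [0, 0, 0], "travel": [-0.3, 0, 0.262], "gripper": -1}, {"delta_rot": [0, 0, 0], "travel": [-0.46, 0, 0.4], "gripper": -1}, {"delta_rot": [0, 0, 0], "travel": [-0.615, 0, 0.537], "gripper": -1}, {"delta_rot": [0, 0, 0], "travel": [-0.615, 0, 0.537], "gripper": -1}, {"delta_rot": [0, 0, 0], "travel": [-0.585, 0, 0.57], "gripper": -1}, {"delta_rot": [0, 0, 0], "travel": [-0.57, 0, 0.59], "gripper": -1}, {"delta_rot": [0, 0, 0], "travel": [-0.57, 0, 0.59], "gripper": -1}])

```text
clock: 15.35
tool_pos: [0.6672, 0.0598, 0.0909]
eef_rot: [-0.04, 0.939, 0.013, 0.342]
contact_force: [0.1, 0.0, -3.2]
opening: 0.56
```

Emit:
play_rows(commands=[{"delta_rot": [0, 0, 0], "travel": [0.004, 0, 0.006], "gripper": -1}, {"delta_rot": [0, 0, 0], "travel": [0.008, 0, 0.01], "gripper": -1}, {"delta_rot": [0, 0, 0], "travel": [0.008, 0, 0.01], "gripper": -1}])

```text
clock: 15.72
tool_pos: [0.6681, 0.06, 0.0902]
eef_rot: [-0.04, 0.938, 0.013, 0.343]
contact_force: [-3.6, -0.5, 4.0]
opening: 0.565
```

Run:
```python
from h import *
where()
```

```text
t 15.72 tcp [0.6681 0.06   0.0902] rack [-18.5  51.4  90.2] yaw 4.84 jawtilt -0.15 tilt 40.1 F [-3.6 -0.5  4. ] op 49.7
```

Emit:
play_rows(commands=[{"delta_rot": [0, 0, 0], "travel": [-0.008, 0, 0.006], "gripper": -1}, {"delta_rot": [0, 0, 0], "travel": [-0.015, 0, 0.013], "gripper": -1}, {"delta_rot": [0, 0, 0], "travel": [-0.022, 0, 0.018], "gripper": -1}, {"delta_rot": [0, 0, 0], "travel": [-0.022, 0, 0.018], "gripper": -1}])

```text
clock: 16.23
tool_pos: [0.671, 0.0602, 0.09]
eef_rot: [-0.04, 0.939, 0.013, 0.342]
contact_force: [-10.0, -1.6, 10.3]
opening: 0.564
```

Run:
```python
from h import *
where()
```

```text
t 16.23 tcp [0.671  0.0602 0.09  ] rack [-15.6  51.4  90. ] yaw 4.85 jawtilt -0.15 tilt 40.0 F [-10.   -1.6  10.3] op 49.6
```

Emit:
play_rows(commands=[{"delta_rot": [0, 0, 0], "travel": [0.009, 0, -0.008], "gripper": -1}, {"delta_rot": [0, 0, 0], "travel": [0.009, 0, -0.008], "gripper": 0.41}, {"delta_rot": [0, 0, 0], "travel": [0.009, 0, -0.008], "gripper": 0.41}, {"delta_rot": [0, 0, 0], "travel": [0.009, 0, -0.008], "gripper": 0.41}, {"delta_rot": [0, 0, 0], "travel": [0.009, 0, -0.008], "gripper": 0.41}, {"delta_rot": [0, 0, 0], "travel": [0.009, 0, -0.15], "gripper": 0.41}, {"delta_rot": [0, 0, 0], "travel": [0.009, 0, -0.4], "gripper": 0.41}, {"delta_rot": [0, 0, 0], "travel": [0.009, 0, -0.7], "gripper": 0.41}, {"delta_rot": [0, 0, 0], "travel": [0.009, 0, -0.95], "gripper": -1}, {"delta_rot": [0, 0, 0], "travel": [0.009, 0, -0.95], "gripper": -1}, {"delta_rot": [0, 0, 0], "travel": [0.009, 0, -0.95], "gripper": -1}])

```text
clock: 17.6
tool_pos: [0.5809, 0.0529, 0.1977]
eef_rot: [-0.04, 0.938, 0.013, 0.343]
contact_force: [0.8, 0.0, 0.7]
opening: 0.392
```

```bash
cat > look.py <<'E'
from h import *
import sys
where()
s=viewer.snapshot("wrist"); save(s,sys.argv[1]); P,ok=cloud(s); Q=(P-RO)@rz(RY)*1000
near=ok&(Q[...,0]>-70)&(Q[...,0]<60)&(abs(Q[...,1])<176)
for n,z0,z1 in(("small",110,121),("medium",136,145),("large",156,166),("bookend",104,124)):
    m=near&(Q[...,2]>z0)&(Q[...,2]<z1)
    k,L,S,C=cv2.connectedComponentsWithStats(m.astype(np.uint8))
    for i in range(1,k):
        if S[i,4]>60:
            q=Q[L==i]; print(n,S[i,4],"cen",np.round(q.mean(0)),"lo",np.round(np.percentile(q,1,axis=0),1),"hi",np.round(np.percentile(q,99,axis=0),1))
E
python3 look.py f
```

```text
t 17.6 tcp [0.5809 0.0529 0.1977] rack [-106.    51.6  197.7] yaw 4.82 jawtilt -0.14 tilt 40.1 F [0.8 0.  0.7] op 34.5
small 1343 cen [ -27. -137.  116.] lo [ -47.8 -172.5  110.1] hi [  39.  -123.7  120.9]
small 974 cen [-32. -53. 116.] lo [-45.9 -84.9 110.1] hi [ 40.4 -36.2 120.9]
small 2845 cen [-11.  51. 116.] lo [-45.5  26.7 110.4] hi [ 41.5  75.2 116.9]
small 551 cen [ -8. 118. 112.] lo [-44.9 113.6 110.2] hi [ 42.9 123.4 113.1]
small 134 cen [ 44. 170. 116.] lo [ 38.6 167.4 110.3] hi [ 58.6 175.9 120.8]
medium 1205 cen [ -27. -135.  140.] lo [ -47.7 -167.8  136.1] hi [  38.1 -123.7  144.9]
medium 2843 cen [-12. -60. 141.] lo [-45.4 -85.1 136.3] hi [ 39.5 -36.4 141.8]
large 2697 cen [ -13. -145.  160.] lo [ -47.3 -171.6  156.3] hi [  38.2 -124.   161.7]
bookend 2377 cen [ -28. -137.  114.] lo [ -47.9 -172.4  104.2] hi [  38.9 -123.7  123.8]
bookend 1769 cen [-32. -53. 114.] lo [-45.9 -85.  104.2] hi [ 38.8 -36.3 123.8]
bookend 3188 cen [-15.  51. 115.] lo [-45.7  26.7 104.6] hi [ 41.5  75.2 116.9]
bookend 742 cen [-11. 118. 111.] lo [-45.4 113.6 104.4] hi [ 42.1 123.4 113. ]
bookend 241 cen [ 44. 170. 114.] lo [ 38.6 167.4 104.5] hi [ 59.  175.9 123.6]
```

View pics/f.png

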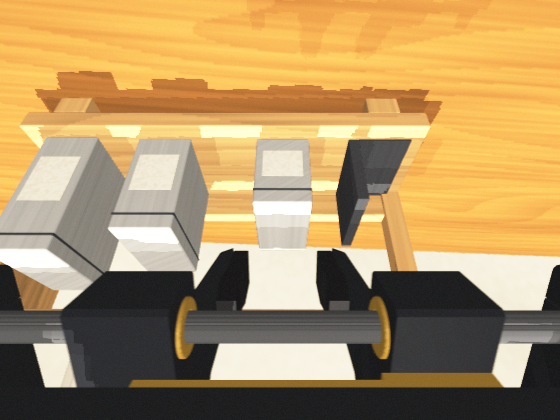

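All three tins stand square. Depth gives backs at about x -2 / 0 / 0 and y -148 / -60 / 51, with the bookend at y 118.5; in the picture they are at (55,190), (160,190), (283,190) and (365,185). Next I push the bookend.

Run:
```python
from h import *
A=ori(RY,40)
plan((rack([-.09,.150,.18]),A),(rack([-.020,.150,.097]),A))
print(np.round(A.T@rz(RY)@np.array([0,-.006,0])/.15,4))
```

```text
rot [-0.0, 0.001, 0.001] trav [-0.009, 0.657, 0.156] rows 2 -> [0.589 0.152 0.18 ]
rot [0.0, 0.0, 0.0] trav [-0.002, 0.0, 0.724] rows 2 -> [0.658 0.158 0.097]
[ 0.   -0.04  0.  ]
```

Emit:
play_rows(commands=[{"delta_rot": [0, 0.001, 0.001], "travel": [-0.009, 0.657, 0.156], "gripper": -1}, {"delta_rot": [0, 0.001, 0.001], "travel": [-0.009, 0.657, 0.156], "gripper": -1}, {"delta_rot": [0, 0.001, 0.001], "travel": [-0.009, 0.657, 0.156], "gripper": -1}, {"delta_rot": [0, 0.001, 0.001], "travel": [-0.011, 0.657, 0.4], "gripper": -1}, {"delta_rot": [0, 0.001, 0.001], "travel": [-0.011, 0.657, 0.7], "gripper": -1}, {"delta_rot": [0, 0.001, 0.001], "travel": [-0.011, 0.657, 0.88], "gripper": -1}, {"delta_rot": [0, 0.001, 0.001], "travel": [-0.011, 0.657, 0.88], "gripper": -1}])

```text
clock: 18.52
tool_pos: [0.658, 0.156, 0.0953]
eef_rot: [-0.037, 0.94, 0.013, 0.34]
contact_force: [0.1, -0.4, 1.4]
opening: 0.002
```

Run:
```python
from h import *
where()
s=viewer.snapshot("wrist"); save(s,"g")
```

```text
t 18.52 tcp [0.658  0.156  0.0953] rack [-20.7 147.9  95.3] yaw 4.53 jawtilt -0.11 tilt 39.8 F [ 0.1 -0.4  1.4] op 0.2
```

View pics/g.png

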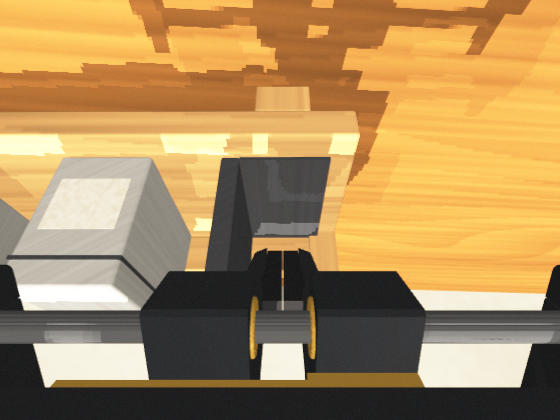

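Closed fingertips at (283,270) sit just beyond the plate's outer face at (235,210), so I start the slow push.

Emit:
play_rows(commands=[{"delta_rot": [0, 0, 0], "travel": [0, -0.05, 0], "gripper": -1}, {"delta_rot": [0, 0, 0], "travel": [0, -0.1, 0], "gripper": -1}, {"delta_rot": [0, 0, 0], "travel": [0, -0.15, 0], "gripper": -1}, {"delta_rot": [0, 0, 0], "travel": [0, -0.2, 0], "gripper": -1}, {"delta_rot": [0, 0, 0], "travel": [0, -0.25, 0], "gripper": -1}, {"delta_rot": [0, 0, 0], "travel": [0, -0.3, 0], "gripper": -1}, {"delta_rot": [0, 0, 0], "travel": [0, -0.34, 0], "gripper": -1}, {"delta_rot": [0, 0, 0], "travel": [0, -0.38, 0], "gripper": -1}, {"delta_rot": [0, 0, 0], "travel": [0, -0.41, 0], "gripper": -1}, {"delta_rot": [0, 0, 0], "travel": [0, -0.44, 0], "gripper": -1}])

```text
clock: 19.82
tool_pos: [0.6629, 0.0925, 0.0978]
eef_rot: [-0.039, 0.939, 0.014, 0.341]
contact_force: [-2.4, 4.5, 1.5]
opening: 0.004
```

Run:
```python
from h import *
where()
```

```text
t 19.82 tcp [0.6629 0.0925 0.0978] rack [-21.   84.2  97.8] yaw 4.73 jawtilt -0.01 tilt 39.9 F [-2.4  4.5  1.5] op 0.4
```

Emit:
play_rows(commands=[{"delta_rot": [0, 0, 0], "travel": [0, -0.035, 0], "gripper": -1}, {"delta_rot": [0, 0, 0], "travel": [0, -0.07, 0], "gripper": -1}, {"delta_rot": [0, 0, 0], "travel": [0, -0.105, 0], "gripper": -1}, {"delta_rot": [0, 0, 0], "travel": [0, -0.14, 0], "gripper": -1}, {"delta_rot": [0, 0, 0], "travel": [0, -0.175, 0], "gripper": -1}, {"delta_rot": [0, 0, 0], "travel": [0, -0.21, 0], "gripper": -1}, {"delta_rot": [0, 0, 0], "travel": [0, -0.245, 0], "gripper": -1}, {"delta_rot": [0, 0, 0], "travel": [0, -0.28, 0], "gripper": -1}, {"delta_rot": [0, 0, 0], "travel": [0, -0.315, 0], "gripper": -1}, {"delta_rot": [0, 0, 0], "travel": [0, -0.35, 0], "gripper": -1}, {"delta_rot": [0, 0, 0], "travel": [0, -0.385, 0], "gripper": -1}, {"delta_rot": [0, 0, 0], "travel": [0, -0.42, 0], "gripper": -1}])

```text
clock: 21.32
tool_pos: [0.668, 0.031, 0.0979]
eef_rot: [-0.04, 0.939, 0.015, 0.341]
contact_force: [-0.8, 8.1, 2.8]
opening: 0.004
```

Run:
```python
from h import *
where()
s=viewer.snapshot("wrist"); save(s,"k")
```

```text
t 21.32 tcp [0.668  0.031  0.0979] rack [-21.   22.5  97.9] yaw 4.86 jawtilt 0.06 tilt 39.9 F [-0.8  8.1  2.8] op 0.4
```

View pics/k.png

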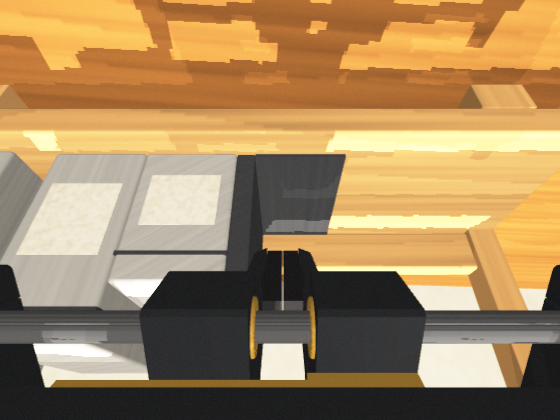

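The small and medium tins move together at (185,215) and (80,220), and the force is 8 N. Next come smaller steps.

Emit:
play_rows(commands=[{"delta_rot": [0, 0, 0], "travel": [0, -0.025, 0], "gripper": -1}, {"delta_rot": [0, 0, 0], "travel": [0, -0.05, 0], "gripper": -1}, {"delta_rot": [0, 0, 0], "travel": [0, -0.075, 0], "gripper": -1}, {"delta_rot": [0, 0, 0], "travel": [0, -0.1, 0], "gripper": -1}, {"delta_rot": [0, 0, 0], "travel": [0, -0.115, 0], "gripper": -1}, {"delta_rot": [0, 0, 0], "travel": [0, -0.115, 0], "gripper": -1}])

```text
clock: 22.12
tool_pos: [0.6695, 0.0131, 0.0978]
eef_rot: [-0.039, 0.939, 0.014, 0.341]
contact_force: [-0.6, 6.4, 2.0]
opening: 0.006
```

Run:
```python
from h import *
where()
```

```text
t 22.12 tcp [0.6695 0.0131 0.0978] rack [-21.    4.5  97.8] yaw 4.78 jawtilt 0.02 tilt 39.9 F [-0.6  6.4  2. ] op 0.5
```

Emit:
play_rows(commands=[{"delta_rot": [0, 0, 0], "travel": [0, -0.01, 0], "gripper": -1}, {"delta_rot": [0, 0, 0], "travel": [0, -0.02, 0], "gripper": -1}, {"delta_rot": [0, 0, 0], "travel": [0, -0.027, 0], "gripper": -1}, {"delta_rot": [0, 0, 0], "travel": [0, -0.027, 0], "gripper": -1}])

```text
clock: 22.62
tool_pos: [0.6698, 0.0094, 0.0978]
eef_rot: [-0.039, 0.939, 0.015, 0.341]
contact_force: [-0.2, 6.6, 2.1]
opening: 0.002
```

Run:
```python
from h import *
where()
```

```text
t 22.62 tcp [0.6698 0.0094 0.0978] rack [-21.    0.9  97.8] yaw 4.82 jawtilt 0.04 tilt 39.9 F [-0.2  6.6  2.1] op 0.2
```

Emit:
play_rows(commands=[{"delta_rot": [0, 0, 0], "travel": [0, -0.007, 0], "gripper": -1}, {"delta_rot": [0, 0, 0], "travel": [0, -0.014, 0], "gripper": -1}, {"delta_rot": [0, 0, 0], "travel": [0, -0.014, 0], "gripper": -1}])

```text
clock: 23.0
tool_pos: [0.6698, 0.0089, 0.0979]
eef_rot: [-0.04, 0.939, 0.016, 0.341]
contact_force: [-0.1, 8.8, 3.0]
opening: 0.004
```

Emit:
play_rows(commands=[{"delta_rot": [0, 0, 0], "travel": [0, -0.007, 0], "gripper": -1}, {"delta_rot": [0, 0, 0], "travel": [0, -0.007, 0], "gripper": -1}])

```text
clock: 23.25
tool_pos: [0.6699, 0.0079, 0.0979]
eef_rot: [-0.04, 0.939, 0.016, 0.341]
contact_force: [-0.9, 9.4, 3.1]
opening: 0.006
```

Run:
```python
from h import *
where()
```

```text
t 23.25 tcp [0.6699 0.0079 0.0979] rack [-21.   -0.6  97.9] yaw 4.96 jawtilt 0.12 tilt 39.9 F [-0.9  9.4  3.1] op 0.5
```

Emit:
play_rows(commands=[{"delta_rot": [0, 0, 0], "travel": [0, -0.007, 0], "gripper": -1}, {"delta_rot": [0, 0, 0], "travel": [0, -0.013, 0], "gripper": -1}, {"delta_rot": [0, 0, 0], "travel": [0, -0.013, 0], "gripper": -1}])

```text
clock: 23.62
tool_pos: [0.67, 0.0059, 0.0979]
eef_rot: [-0.04, 0.939, 0.016, 0.341]
contact_force: [-1.0, 8.8, 2.4]
opening: -0.0
```

Emit:
play_rows(commands=[{"delta_rot": [0, 0, 0], "travel": [0, -0.007, 0], "gripper": -1}, {"delta_rot": [0, 0, 0], "travel": [0, -0.007, 0], "gripper": -1}])

```text
clock: 23.88
tool_pos: [0.6702, 0.0049, 0.0979]
eef_rot: [-0.04, 0.939, 0.016, 0.341]
contact_force: [0.1, 9.1, 2.9]
opening: 0.004
```

Run:
```python
from h import *
where()
```

```text
t 23.88 tcp [0.6702 0.0049 0.0979] rack [-21.   -3.6  97.9] yaw 4.96 jawtilt 0.12 tilt 39.9 F [0.1 9.1 2.9] op 0.4
```

Emit:
play_rows(commands=[{"delta_rot": [0, 0, 0], "travel": [0, -0.007, 0], "gripper": -1}, {"delta_rot": [0, 0, 0], "travel": [0, -0.013, 0], "gripper": -1}, {"delta_rot": [0, 0, 0], "travel": [0, -0.013, 0], "gripper": -1}])

```text
clock: 24.25
tool_pos: [0.6702, 0.0037, 0.0979]
eef_rot: [-0.041, 0.939, 0.016, 0.341]
contact_force: [-0.3, 9.7, 3.1]
opening: 0.004
```

Emit:
play_rows(commands=[{"delta_rot": [0, 0, 0], "travel": [0, -0.007, 0], "gripper": -1}, {"delta_rot": [0, 0, 0], "travel": [0, -0.007, 0], "gripper": -1}])

```text
clock: 24.5
tool_pos: [0.6702, 0.0037, 0.0979]
eef_rot: [-0.041, 0.939, 0.017, 0.341]
contact_force: [-0.7, 11.7, 2.3]
opening: 0.001
```

Run:
```python
from h import *
where()
```

```text
t 24.5 tcp [0.6702 0.0037 0.0979] rack [-21.1  -4.9  97.9] yaw 5.12 jawtilt 0.2 tilt 39.9 F [-0.7 11.7  2.3] op 0.1
```

Emit:
play_rows(commands=[{"delta_rot": [0, 0, 0], "travel": [0, -0.01, 0], "gripper": -1}, {"delta_rot": [0, 0, 0], "travel": [0, -0.02, 0], "gripper": -1}, {"delta_rot": [0, 0, 0], "travel": [0, -0.02, 0], "gripper": -1}])

```text
clock: 24.88
tool_pos: [0.6701, 0.0037, 0.0979]
eef_rot: [-0.043, 0.939, 0.019, 0.341]
contact_force: [-1.9, 15.2, 3.4]
opening: 0.004
```

Emit:
play_rows(commands=[{"delta_rot": [0, 0, 0], "travel": [0, -0.01, 0], "gripper": -1}, {"delta_rot": [0, 0, 0], "travel": [0, -0.013, 0], "gripper": -1}, {"delta_rot": [0, 0, 0], "travel": [0, -0.013, 0], "gripper": -1}])

```text
clock: 25.25
tool_pos: [0.6701, 0.0037, 0.0979]
eef_rot: [-0.044, 0.939, 0.02, 0.34]
contact_force: [-1.7, 17.4, 3.3]
opening: 0.002
```

Run:
```python
from h import *
where()
```

```text
t 25.25 tcp [0.6701 0.0037 0.0979] rack [-21.2  -4.9  97.9] yaw 5.55 jawtilt 0.44 tilt 39.9 F [-1.7 17.4  3.3] op 0.2
```

```bash
python3 look.py l | grep -v "^bookend"
python3 - <<'E'
from h import *
s=viewer.snapshot("scene"); P,ok=cloud(s); Q=(P-RO)@rz(RY)*1000
m=ok&(Q[...,2]>55)&(Q[...,2]<190)&(Q[...,0]>-60)&(Q[...,0]<49)&(abs(Q[...,1])<185)
x,y=map(int,proj(s,rack([0,-.08,.1]))); save({"color":cv2.resize(s["color"][y-60:y+60,x-80:x+80],(800,600),interpolation=cv2.INTER_CUBIC)},"m")
s=viewer.snapshot("top"); P,ok=cloud(s); Q=(P-RO)@rz(RY)*1000
for n,z0,z1 in(("small",110,121),("medium",135,146),("large",154,167)):
    q=Q[ok&(Q[...,2]>z0)&(Q[...,2]<z1)&(Q[...,0]>-50)&(Q[...,0]<-8)&(Q[...,1]>-173)&(Q[...,1]<0)]
    if len(q): print(n,len(q),np.round(np.percentile(q,[2,98],axis=0),1).tolist())
E
```

```text
t 25.25 tcp [0.6701 0.0037 0.0979] rack [-21.2  -4.9  97.9] yaw 5.55 jawtilt 0.44 tilt 39.9 F [-1.7 17.4  3.3] op 0.2
small 4133 cen [-41. -87. 115.] lo [ -46.  -117.7  110.1] hi [-12.2 -57.2 120.8]
small 1001 cen [-46.  -6. 115.] lo [-52.9 -27.6 110.1] hi [-28.5   5.7 120.9]
medium 3234 cen [ -6. -98. 141.] lo [ -45.3 -131.   136.4] hi [ 42.  -80.  144.5]
small 96 [[-46.9, -155.1, 110.6], [-8.6, -3.8, 120.1]]
medium 96 [[-47.0, -160.7, 135.3], [-8.8, -79.1, 145.6]]
large 110 [[-47.3, -172.5, 154.5], [-8.7, -92.0, 166.6]]
```

View pics/m.png

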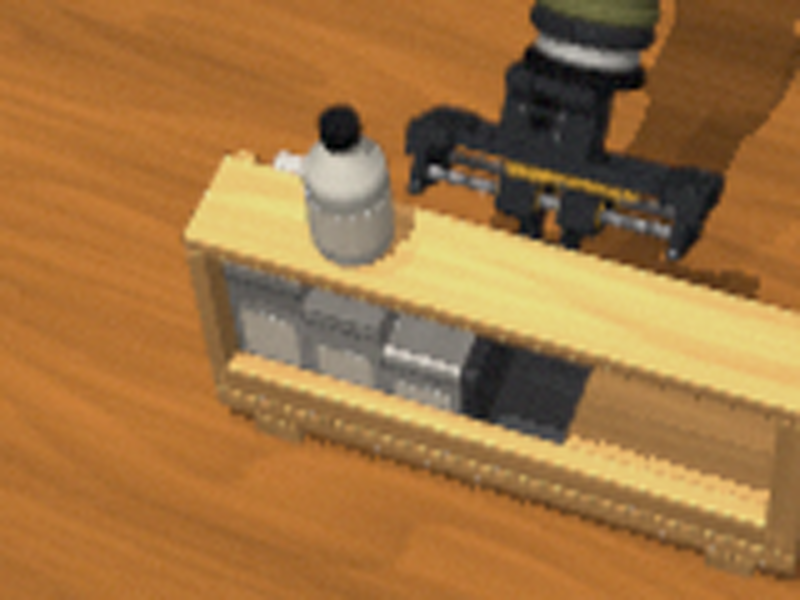

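The scene crop shows the three tins close together against the end wall, with the bookend at (480,380) touching the small tin. The measured push holds at 17 N with no further motion, so I let go.

Emit:
play_rows(commands=[{"delta_rot": [0, 0, 0], "travel": [0, 0.03, 0], "gripper": -1}, {"delta_rot": [0, 0, 0], "travel": [0, 0.09, 0], "gripper": -1}, {"delta_rot": [0, 0, 0], "travel": [0, 0.2, 0], "gripper": -1}, {"delta_rot": [0, 0, 0], "travel": [0, 0.2, 0], "gripper": -1}, {"delta_rot": [0, 0, 0], "travel": [0, 0.2, -0.3], "gripper": -1}, {"delta_rot": [0, 0, 0], "travel": [0, 0.2, -0.65], "gripper": -1}, {"delta_rot": [0, 0, 0], "travel": [0, 0.2, -0.95], "gripper": -1}, {"delta_rot": [0, 0, 0], "travel": [0, 0.2, -0.95], "gripper": -1}])

```text
clock: 26.4
tool_pos: [0.576, 0.0138, 0.2089]
eef_rot: [-0.037, 0.939, 0.012, 0.341]
contact_force: [1.4, 0.3, 0.1]
opening: 0.002
```

Emit:
play_rows(commands=[{"delta_rot": [0, 0, 0], "travel": [0, -0.4, -0.15], "gripper": -1}, {"delta_rot": [0, 0, 0], "travel": [0, -0.7, -0.25], "gripper": -1}, {"delta_rot": [0, 0, 0], "travel": [0, -0.7, -0.25], "gripper": -1}, {"delta_rot": [0, 0, 0], "travel": [0, -0.7, -0.25], "gripper": -1}])

```text
clock: 26.9
tool_pos: [0.5624, -0.091, 0.2352]
eef_rot: [-0.038, 0.939, 0.013, 0.341]
contact_force: [0.4, 0.1, 0.6]
opening: 0.004
```

```bash
python3 look.py n
```

```text
t 26.9 tcp [ 0.5624 -0.091   0.2352] rack [-136.3  -90.3  235.2] yaw 4.57 jawtilt -0.02 tilt 39.9 F [0.4 0.1 0.6] op 0.4
small 3508 cen [-19. -70. 115.] lo [ -47.5 -172.2  110.3] hi [ 41.8 -21.4 120.7]
small 153 cen [ 46. 169. 116.] lo [ 38.5 166.8 110.1] hi [ 58.8 175.8 120.8]
medium 2589 cen [ -17. -113.  141.] lo [ -47.4 -173.1  136.3] hi [ 37.7 -80.9 144.4]
medium 131 cen [ 46. 169. 140.] lo [ 38.7 166.8 136.1] hi [ 59.1 175.5 144.9]
large 2103 cen [ -13. -153.  161.] lo [ -47.4 -175.5  156.5] hi [  39.3 -130.3  161.9]
large 171 cen [ 46. 169. 161.] lo [ 38.8 166.9 156.1] hi [ 59.1 175.8 165.9]
bookend 4528 cen [-25. -78. 114.] lo [ -47.7 -173.1  104.4] hi [ 41.1 -21.4 123.4]
bookend 277 cen [ 46. 169. 114.] lo [ 38.7 166.9 104.1] hi [ 59.2 175.8 123.8]
```

View pics/n.png

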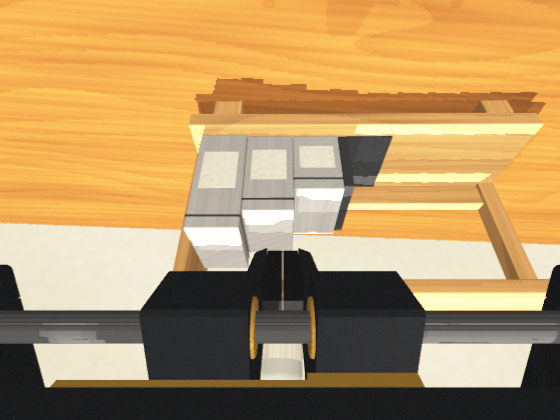

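Run:
```python
from h import *
where()
s=viewer.snapshot("wrist"); P,ok=cloud(s); Q=(P-RO)@rz(RY)*1000
for n,c,h in(("large",-155,120),("medium",-105,100),("small",-55,75)):
    q=Q[ok&(Q[...,0]>-56)&(Q[...,0]<-35)&(abs(Q[...,1]-c)<19)&(Q[...,2]>50)&(Q[...,2]<32+h)]
    A=np.c_[np.ones(len(q)),q[:,1]-c,q[:,2]-40]; k=np.linalg.lstsq(A,q[:,0],rcond=None)[0]
    print(n,len(q),"front x",np.round(np.median(q[:,0]),1),"yaw deg",round(-np.degrees(k[1]),2),"pitch deg",round(np.degrees(k[2]),2))
q=Q[ok&(Q[...,2]>44)&(Q[...,2]<66)&(Q[...,0]>35)&(Q[...,0]<60)&(Q[...,1]>20)&(Q[...,1]<150)]
A=np.c_[np.ones(len(q)),q[:,1]]; print("rail front",len(q),np.round(np.percentile(q[:,0],[5,50,95]),1),np.linalg.lstsq(A,q[:,0],rcond=None)[0])
q=Q[ok&(Q[...,2]>20)&(Q[...,2]<36)&(Q[...,0]>-75)&(Q[...,0]<-45)&(abs(Q[...,1])<170)]
print("board front",len(q),np.round(np.percentile(q[:,0],[5,50,95]),1), np.degrees(np.linalg.lstsq(np.c_[np.ones(len(q)),q[:,1]],q[:,0],rcond=None)[0][1]) if len(q) else "")
```

```text
t 26.95 tcp [ 0.5624 -0.0896  0.2352] rack [-136.2  -88.9  235.2] yaw 4.71 jawtilt 0.0 tilt 39.9 F [-0.   0.   0.6] op 0.4
large 3069 front x -46.7 yaw deg 0.11 pitch deg 0.03
medium 2305 front x -44.8 yaw deg -0.0 pitch deg 0.09
small 1495 front x -44.8 yaw deg 0.07 pitch deg 0.17
rail front 1344 [44.2 45.3 46.5] [4.50844103e+01 2.33781630e-03]
board front 2705 [-60.3 -59.4 -58.5] -0.11146982449441617
```

```bash
python3 -c "
from h import *
print(r.finish_job()); where()"
```

```text
the job is handed in; nothing more can be done
None
the job is handed in; nothing more can be done
```

I handed the job in at about 27 s of the 72 s allowed. The rack now runs large, medium, small from the end wall, with the bookend pushed up against the row.

**Placing:** I put the medium tin and then the small tin on the board with a 40° tilted grip. Each was pushed in until the rail stopped it, then let go.

**Squeeze:** I slid the bookend along in small steps until the row stopped moving. The last reading was 17.4 N at the wrist, so roughly 15 N between the bookend and the small tin after allowing for the bookend's 2 N sliding friction. I then let go and backed away.

**Last checks, from close by with the wrist camera:**

| Tin | Distance from rail | Yaw and lean |
|---|---|---|
| Large | about 2 mm | within 0.2° |
| Medium | about 0 mm | within 0.2° |
| Small | about 0 mm | within 0.2° |

- **Spacing:** the right-hand edges of the large tin, the medium tin and the bookend were at y -130, -81 and -21 mm, where a closed row should give -128, -78 and -18. All three are off by 2–3 mm in the same direction. I put that down to the calibration, since the gaps between them match a tight row.
- **Contact:** the robot was free of everything, with wrist force under 1 N.
- **Bystanders:** I never touched the hammer, the mug or the oil bottle, but I did not measure their positions again at the end.

No check failed.

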